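# Weigh out a batch of tee fittings on the spring scale

### The arm

A 6-joint arm with a two-finger parallel gripper is mounted at the origin on a cart in front of the work surface, level with it; the furniture and walls round the work are solid. World frame = base frame: x ahead of the robot, y to its left, z up, the work surface at z = 0. Lengths are in mm, angles in rad, forces in N, time in s.
With the tool pointing down it reaches from about 300 to 825 mm from the base axis. Payload 5.4 kg.
Tool frame: the origin (TCP) lies where the fingers leave the gripper's body, on its centre line; the fingertips stand 88 mm ahead of it and the grasp point (between the pads) lies 69 mm ahead of it; x points along the fingers, y is the direction in which the jaws open and shut, and the axes are right-handed (so a half turn about x gives the same grasp; the last joint's range is limited). The gripper opens to 92 mm and grips with 3 to 60 N. Pads are 20 mm wide; open, the fingers measure 128 mm over their backs; the gripper's body (75 mm by 189 mm) begins 69 mm behind the grasp point.
Start: joints at [0.972, 0.158, 1.597, -0, 1.386, -0.21], TCP at [217.978, 532.064, 302.701] pointing down, gripper open.
Joint ranges: [-2.91, 2.91], [-0.94, 2.29], [0.18, 2.7], [-1.29, 4.43], [0.17, 2.64], [-3, 3]. Speed limits (rad/s): [2.57, 2.57, 3.14, 3.14, 3.14, 3.14].

### API

Orientations are given as a unit quaternion [w, x, y, z].
In Python, from station import state, snapshot, sign_off gives the robot as it stands. The module is installed in compiled form; this text tells all that it offers.
- The arm moves only by the tool step_arm, never from a script. Its argument "rows" is a list that holds one entry, the list of rows, each a list of 7 numbers: the shift along the world's x, y, z in mm, then the turn, a rotation vector about the world's x, y, z in degrees, then the opening in per cent of the stroke, from 0 (shut) to 100 (fully open). In form: [[[dx, dy, dz, wx, wy, wz, claw], ...]]. A call has 1 to 10 rows; each row is the pose to reach, as a shift and turn from the pose commanded when the call began; what a row does not reach only later rows make up. A row lasts 1/8 s, in which the tool goes at most 62.5 mm and 10.7 degrees, less where a joint would pass 70% of its speed; a pose out of reach is approached as far as the arm can. A call with a gripper value outside its range is refused whole. The fingers move at their own pace and stop on an object; "squeeze" is the grip in N (left out, the last holds). Time passes only in rows, so rows that repeat a pose let the fingers close. It gives the time, the measured TCP pose, the force and the opening at its end, in the units of the state.
- state(): the state, without advancing time (a new reading comes with each control period).
- snapshot(name): name is "side" or "top"; returns a dict with "image" (480x640x3 uint8, blue, green, red), "fov_y" (degrees; the focal length in pixels is half the picture's height over the tangent of half this angle, whatever the lens; pixels are square), "cx", "cy" (the principal point, pixels), "origin" and "rotation" of the camera in the world. Camera axes: x right, y down, z forward; pixel columns grow to the right and rows downward; lengths in mm; the calibration is good to about 2 mm. A picture is of the moment at which its call begins. There is no depth.
- sign_off(): hands the job in, once; it reports no verdict.
The state is a dict: "time": time; "q": joint angles; "joint_vel": joint speeds; "tau": joint torques, N m; "position": TCP position; "tool_rot": TCP orientation; "force": force on the tool from outside, world axes, zero at the start; "ft_torque": the same for the moment, N m; "opening": finger opening in mm.
Only numpy, scipy, OpenCV 4.12 (cv2) and the standard library are available. Lean on these libraries where they do the work, as an engineer would, in place of code of your own. Each camera call takes 0.05 s, during which the arm holds its last target. There are 200 camera calls.

### The job

Weigh out a batch of brass tees: put the T-shaped brass fittings into the round pan of the spring scale one at a time, setting each down and letting go of it before you fetch the next, until the pointer has come down to the broad black mark on the scale's column. Nothing else goes in the pan; set the tees down gently, never pushing the pan down to its bottom stop.

Things in the scene. Friction and masses are not known exactly. Their poses are not given: they have to be found in the camera images.
- tee_a_center (a point): One brass tee fitting, 32 x 44 x 16 mm, 60 g, lying flat (the other small fittings are straight, with no branch). Point: its centre, 8 mm up; z up. Its straight run, 16 mm thick, lies along y, with its axis 8 mm to the -x side of the point; the branch points along +x and ends 16 mm from the point. Grip it along x (32 mm, run to branch end) or along y (44 mm, over the run's ends).
- tee_b_center (a point): The other brass tee fitting, 32 x 44 x 16 mm, 60 g, lying flat (the other small fittings are straight, with no branch). Point: its centre, 8 mm up; z up. Its straight run, 16 mm thick, lies along y, with its axis 8 mm to the -x side of the point; the branch points along +x and ends 16 mm from the point. Grip it along x (32 mm, run to branch end) or along y (44 mm, over the run's ends).
- pan_floor (a point): The scale's round steel pan. Point: centre of its flat floor (132 mm across; rim 6 mm higher, 144 mm across), 60 mm above the worktop when empty; sinks with the pan. z up; +x points to the scale's white column, 60 mm wide, 110 mm high, near face 90 mm from the pan's centre. Two tees have room side by side, each 30 mm from the centre along y, one either side.
- pan (a joint): How far the pan has sunk, in m: 0 when empty (pointer at the top line of the column), growing downward, bottom stop at 0.050. The spring gives about 0.040 N per mm, so each tee sinks the pan by about 0.015; the pointer is level with the mark at about 0.029.
Not all that is in view belongs to the job. What is shaped like the part that bears tee_a_center but orange or pink is not meant.

How it is judged:
By the outcome, as a careful person would: the job done as asked, in the order asked, and still so for the second after the job is handed in, with the robot touching nothing.
It also fails if it takes over 58 s, if anything falls off the work surface, if the arm or the gripper's body presses on something with over 40 N, if the wrist force passes 120 N, or if a joint passes its speed limit or range.

## Working session

There is one attempt and no reset: what is moved stays moved. The work goes in short steps, Python scripts to look and compute and a tool call to move; the robot and the scene stay as the last step left them, time stands still between calls to the robot, and variables do not carry over. Pictures are saved under pics/ and viewed, about 8 in all and at most 12, crops included, and the job is handed in when it is done.

Besides the shell and the picture viewer there is one more tool, called by a JSON object that holds its "api" and its "payload", one argument or row to a line. step_arm: Moves the arm, as the interface text tells. Its arguments: {"type":"object","properties":{"rows":{"type":"array"},"squeeze":{"type":"number"}},"required":["rows"]}

```bash
mkdir -p pics; cat > h.py <<'E'
import numpy as np,cv2
from station import *
def px2w(s,u,v,z):
    f=240/np.tan(np.radians(s["fov_y"])/2)
    R=np.array(s["rotation"]);o=np.array(s["origin"])
    d=R@np.array([(u-s["cx"])/f,(v-s["cy"])/f,1]);return o+d*(z-o[2])/d[2]
def w2px(s,p):
    f=240/np.tan(np.radians(s["fov_y"])/2)
    c=np.array(s["rotation"]).T@(np.array(p)-np.array(s["origin"]))
    return s["cx"]+f*c[0]/c[2],s["cy"]+f*c[1]/c[2]
E
python3 - <<'E'
from h import *
import pickle
for n in("top","side"):
    s=snapshot(n);cv2.imwrite(f"pics/{n}0.png",s["image"]);pickle.dump(s,open(n+"0.pkl","wb"))
    print(n,s["fov_y"],s["cx"],s["cy"],s["origin"],s["rotation"])
print(state())
E
```

```text
top 50.34976218600042 313.8548610848696 245.108465874823 [ 396.76368166 -102.61784236  946.2808619 ] [-0.04186239  0.71164968 -0.69941013  0.0512615 ]
side 45.0156379705686 312.979194935985 236.1984117833223 [449.94398727 614.97849099 496.37757745] [ 0.02630625 -0.04266947  0.8596991  -0.50833528]
{'time': 0.1, 'q': array([ 9.71897672e-01,  1.59005719e-01,  1.59809330e+00, -1.69575491e-05,
        1.38618765e+00, -2.10114621e-01]), 'joint_vel': array([-0.00081414, -0.00137489, -0.00457135,  0.00158693, -0.00026947,
       -0.00094017]), 'tau': array([-3.33813932e-04, -3.86505818e+01, -3.22957921e+01,  7.02934619e-02,
        3.39722133e-02, -5.93956474e-05]), 'position': array([217.75380673, 531.72564973, 301.81269599]), 'tool_rot': array([ 0.6935583 ,  0.1360378 ,  0.6940189 , -0.13714362]), 'force': array([-0.36812136,  0.04832424, -0.65995   ]), 'ft_torque': array([-0.00252812, -0.00077953, -0.03957417]), 'opening': 91.92599324294378}
```

View pics/top0.png

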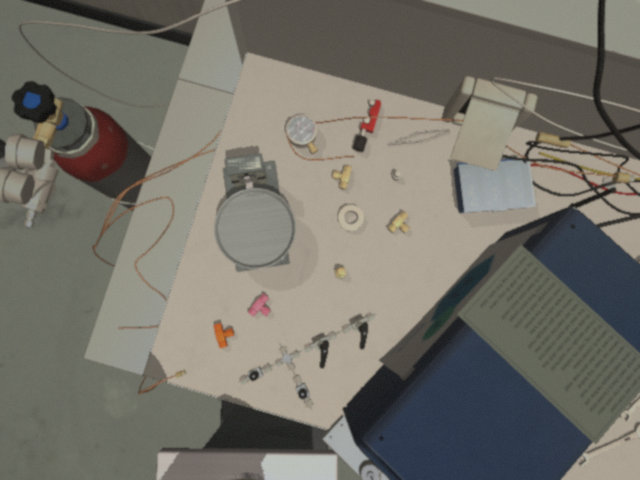

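View pics/side0.png

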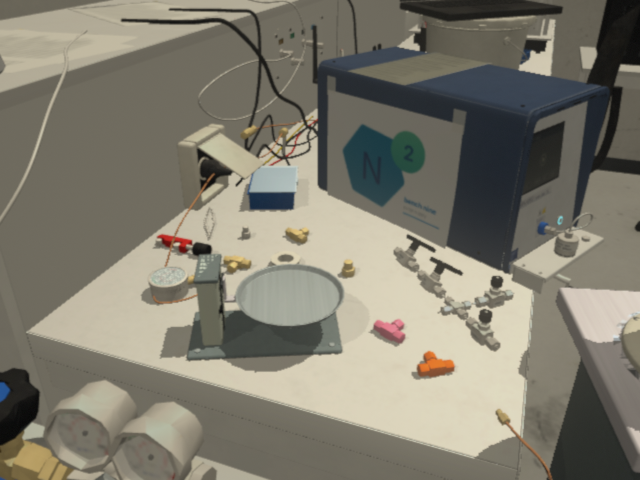

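The top view shows three brass pieces: (343,176) and (399,222) look branched, and (341,271) is short and straight. The orange tee (222,334) and pink tee (260,305) are excluded. The pan is at (255,227) and the column at about (245,165). Next is an enlarged crop to confirm.

```bash
sed -i 's/R=np.array(s\["rotation"\])/R=RR(s)/; s/np.array(s\["rotation"\]).T/RR(s).T/' h.py; cat >> h.py <<'E'
from scipy.spatial.transform import Rotation
def RR(s): return Rotation.from_quat(np.roll(s["rotation"],-1)).as_matrix()
E
python3 - <<'E'
from h import *
import pickle
s=pickle.load(open("top0.pkl","rb"))
a=cv2.resize(s["image"][150:250,320:420],(600,600),interpolation=cv2.INTER_CUBIC)
for uv,z in [((343,176),8),((399,222),8),((341,271),8),((255,227),66),((245,165),110)]: print(uv,px2w(s,*uv,z).round(1))
cv2.imwrite("pics/c1.png",a)
t=pickle.load(open("side0.pkl","rb"))
for uv,z in [((237,264),8),((297,235),8),((290,294),66)]: print("side",uv,px2w(t,*uv,z).round(1))
print(w2px(t,[0,0,0]))
E
```

```text
(343, 176) [ 653.9 -167.     8. ]
(399, 222) [ 567.7 -272.6    8. ]
(341, 271) [ 474.  -164.9    8. ]
(255, 227) [543.5 -10.2  66. ]
(245, 165) [641.7   5.3 110. ]
side (237, 264) [ 652.2 -164.4    8. ]
side (297, 235) [ 568.1 -270.3    8. ]
side (290, 294) [543.3  -5.   66. ]
(np.float64(714.7681481010236), np.float64(363.0182342254187))
```

View pics/c1.png

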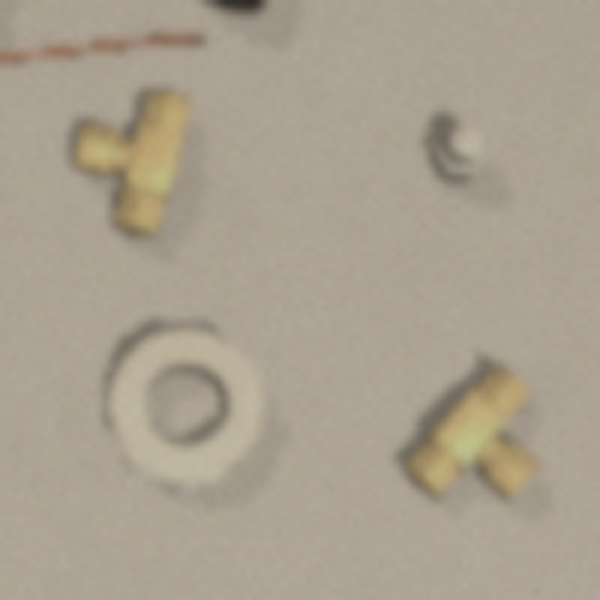

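Confirmed: both pieces are yellow-brass tees with a branch, at top-view pixels about (343,176) and (399,222). The piece at (341,271) is a straight brass fitting, so it's out. Now the exact poses and wrist turns.

```bash
python3 - <<'E'
from h import *
import pickle
s=pickle.load(open("top0.pkl","rb"));t=pickle.load(open("side0.pkl","rb"))
for n,p in dict(A=[(168,97),(138,230),(77,145)],B=[(512,385),(425,478),(522,482)]).items():
    w=[px2w(s,320+u/6-.42,150+v/6-.42,8)[:2] for u,v in p]
    m=(w[0]+w[1])/2; d=w[2]-m; r=w[0]-w[1]
    print(n,"run",np.hypot(*r).round(1),"branch",np.hypot(*d).round(1),"yaw d",np.degrees(np.arctan2(d[1],d[0])).round(1),"yaw r",np.degrees(np.arctan2(r[1],r[0])).round(1),"c",(m+8*d/np.hypot(*d)).round(1))
# column top/ base edges
for uv in [(224,157),(262,150),(236,270),(290,262)]: print(uv,px2w(s,*uv,110).round(),px2w(s,*uv,10).round())
st=state();R=Rotation.from_quat(np.roll(st["tool_rot"],-1)).as_matrix();y=R[:,1]
print("jaw yaw",np.degrees(np.arctan2(y[1],y[0])),R[:,0].round(3),st["position"])
a=cv2.resize(s["image"][130:290,200:320],(600,800),interpolation=cv2.INTER_CUBIC)[:,:]
b=cv2.resize(t["image"][240:360,180:360],(800,533),interpolation=cv2.INTER_CUBIC)
a=cv2.resize(a,(400,533));cv2.imwrite("pics/c2.png",cv2.resize(np.hstack([a,b]),(800,356)))
E
```

```text
A run 44.1 branch 24.6 yaw d 77.3 yaw r -11.9 c [ 654.2 -163.1]
B run 40.5 branch 22.8 yaw d -133.4 yaw r -42.4 c [ 563.2 -275.9]
(224, 157) [655.  41. 110.] [686.  58.  10.]
(262, 150) [668. -22. 110.] [701. -13.  10.]
(236, 270) [464.  14. 110.] [472.  28.  10.]
(290, 262) [479. -74. 110.] [489. -71.  10.]
jaw yaw 67.72451092528254 [-0.001 -0.001 -1.   ] [217.75380673 531.72564973 301.81269599]
```

View pics/c2.png

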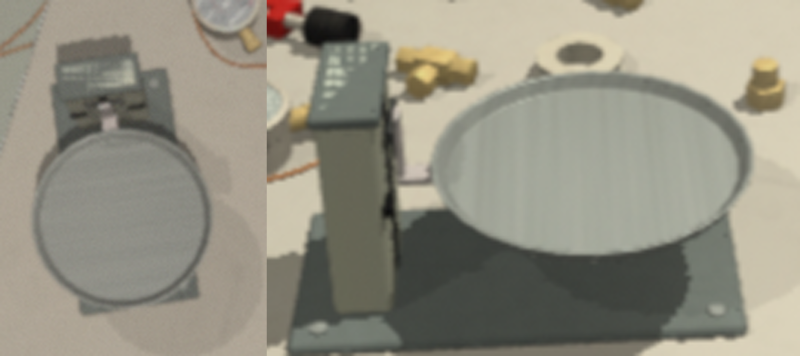

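The crop shows the pan, the column with its face towards the pan, and a base plate turned about +11.5°. Both cameras agree on the tees and pan to about 5 mm. I'll grip each tee over its run's ends, centred on the run axis: A at (652,-171) with jaw yaw -12°, B at (569,-270) with jaw yaw -43°.

{"api": "step_arm", "payload": {
  "rows": [
    [[13,-21,-3,0,0,-3,68],[35,-56,-8,0,0,-8,68],[61,-98,-14,0,0,-14,68],[87,-140,-20,0,0,-20,68],[113,-183,-26,0,0,-26,68],[139,-225,-32,0,0,-32,68],[165,-267,-38,0,0,-38,68],[191,-309,-44,0,0,-44,68],[217,-351,-50,0,0,-50,68],[243,-394,-56,0,0,-55,68]]
  ],
  "squeeze": 15
}}

```text
time: 1.35
position: [461.4, 136.6, 246.2]
tool_rot: [0.552, 0.442, 0.552, -0.442]
force: [-0.8, 0.3, 0.8]
opening: 62.6
```

{"api": "step_arm", "payload": {
  "rows": [
    [[26,-42,-6,0,0,-5,68],[52,-84,-12,0,0,-10,68],[78,-126,-18,0,0,-15,68],[104,-168,-24,0,0,-20,68],[130,-211,-30,0,0,-25,68],[156,-253,-36,0,0,-25,68],[180,-292,-42,0,0,-25,68],[191,-309,-44,0,0,-25,68],[191,-309,-44,0,0,-25,68],[191,-309,-44,0,0,-25,68]]
  ]
}}

```text
time: 2.6
position: [651.5, -170.0, 202.4]
tool_rot: [-0.443, -0.55, -0.444, 0.551]
force: [0.1, 1.0, -0.6]
opening: 62.3
```

```bash
python3 - <<'E'
from h import *
s=snapshot("top");t=snapshot("side");st=state();print(st)
R=Rotation.from_quat(np.roll(st["tool_rot"],-1)).as_matrix();print(R.round(3),np.degrees(np.arctan2(R[1,1],R[0,1])))
a=s["image"][120:270,270:470];b=t["image"][150:300,170:370]
cv2.imwrite("pics/d1.png",cv2.resize(np.hstack([a,b]),(800,300),interpolation=cv2.INTER_CUBIC))
E
```

```text
{'time': 2.7, 'q': array([-4.33897045e-01,  4.91165431e-01,  1.38457298e+00,  1.30512504e-04,
        1.26633116e+00, -2.20824861e-01]), 'joint_vel': array([ 0.00086702, -0.00110854, -0.0033014 , -0.00120266, -0.00234693,
       -0.00247142]), 'tau': array([-3.27235395e-01, -4.94684350e+01, -3.08991444e+01,  5.61795558e-02,
        2.67282460e-02,  2.09709127e-03]), 'position': array([ 651.62354778, -169.74985197,  202.75780627]), 'tool_rot': array([-0.44381637, -0.55030613, -0.44415777,  0.55037629]), 'force': array([ 0.03046501,  0.23192637, -0.19575528]), 'ft_torque': array([-0.02298828,  0.03878152,  0.03218099]), 'opening': 62.22894635540858}
[[-0.     0.977 -0.212]
 [ 0.    -0.212 -0.977]
 [-1.    -0.    -0.   ]] -12.210377436048097
```

View pics/d1.png

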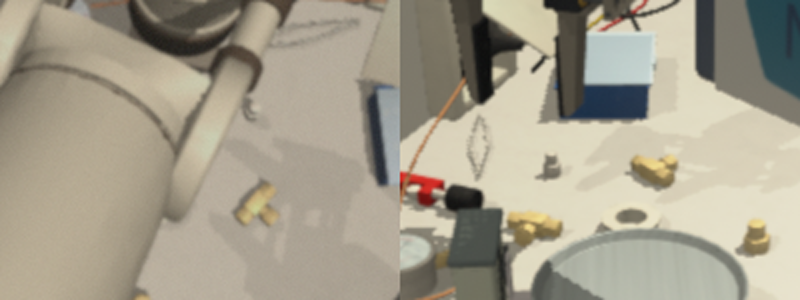

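The fingers hang straddling tee A's run, which is in the left part of the side crop at about (535,225). The way down is clear.

{"api": "step_arm", "payload": {
  "rows": [
    [[0,-1,-15,0,0,0,68],[0,-1,-40,0,0,0,68],[0,-1,-65,0,0,0,68],[0,-1,-85,0,0,0,68],[0,-1,-98,0,0,0,68],[0,-1,-106,0,0,0,68],[0,-1,-111,0,0,0,68],[0,-1,-111,0,0,0,40],[0,-1,-111,0,0,0,40],[0,-1,-111,0,0,0,40]]
  ],
  "squeeze": 15
}}

```text
time: 3.95
position: [652.4, -172.1, 92.4]
tool_rot: [0.444, 0.551, 0.443, -0.55]
force: [0.0, -0.2, 1.2]
opening: 43.6
```

{"api": "step_arm", "payload": {
  "rows": [
    [[0,0,0,0,0,0,40],[0,0,0,0,0,0,40],[0,0,5,0,0,0,40],[0,0,20,0,0,0,40],[0,0,45,0,0,0,40],[0,0,75,0,0,0,40],[0,0,105,0,0,0,40],[0,0,120,0,0,0,40],[0,0,120,0,0,0,40]]
  ]
}}

```text
time: 5.08
position: [652.5, -172.2, 213.2]
tool_rot: [0.445, 0.551, 0.443, -0.55]
force: [0.5, 0.0, -1.1]
opening: 43.7
```

```bash
python3 - <<'E'
from h import *
t=snapshot("side");st=state();print(st["position"],st["force"],st["opening"])
cv2.imwrite("pics/d2.png",cv2.resize(t["image"][120:320,140:380],(720,600),interpolation=cv2.INTER_CUBIC))
E
```

```text
[ 651.84821219 -171.89631291  211.54122549] [-0.49121189 -0.27841644 -0.8816924 ] 43.88553768121987
```

View pics/d2.png

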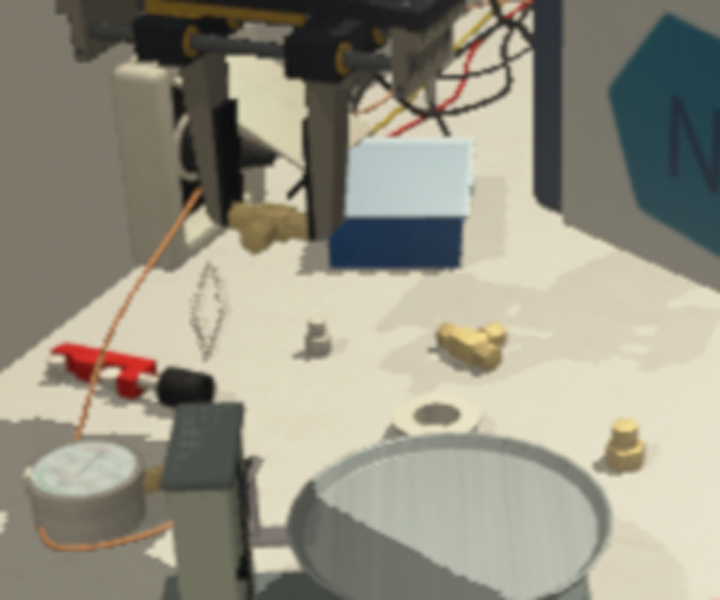

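Tee A is held, opening 43.7 mm as expected. Next, to the +y half of the pan.

{"api": "step_arm", "payload": {
  "rows": [
    [[-8,13,0,0,0,2,40],[-23,38,0,0,0,6,40],[-45,75,0,0,0,11,40],[-68,113,0,0,0,16,40],[-91,150,0,0,0,21,40],[-106,174,0,0,0,23.5,40],[-114,188,0,0,0,23.5,40],[-114,188,-10,0,0,23.5,40],[-114,188,-28,0,0,23.5,40],[-114,188,-40,0,0,23.5,40]]
  ]
}}

```text
time: 6.38
position: [537.6, 15.4, 169.5]
tool_rot: [0.546, 0.449, 0.547, -0.449]
force: [-0.5, -0.7, 0.2]
opening: 44.0
```

```bash
python3 - <<'E'
from h import *
t=snapshot("side");s=snapshot("top");st=state();print(st["position"],st["force"],st["opening"])
a=t["image"][200:370,170:370];b=s["image"][130:300,190:390]
cv2.imwrite("pics/d3.png",cv2.resize(np.hstack([a,b]),(800,340),interpolation=cv2.INTER_CUBIC))
E
```

```text
[536.87354941  15.67154627 169.09438344] [-0.51985569 -0.26268325 -0.75865827] 43.85532990394351
```

View pics/d3.png

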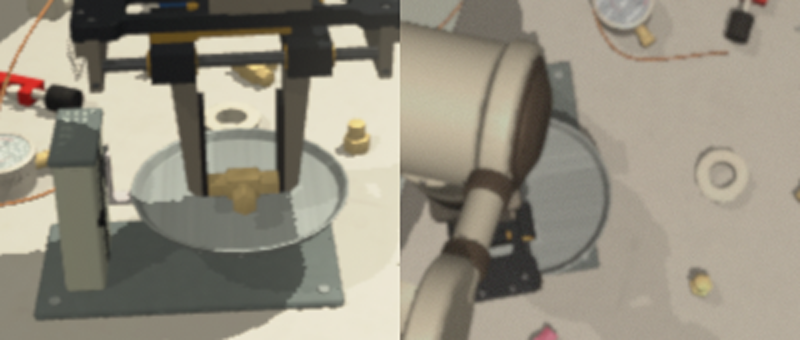

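The tee hangs over the near half of the pan, and both fingers are inside the rim. The body is well above the column. Lowering with the pan to about 12 mm of sink, then letting go.

{"api": "step_arm", "payload": {
  "rows": [
    [[0,0,-8,0,0,0,40],[0,0,-14,0,0,0,40],[0,0,-18,0,0,0,40],[0,0,-21,0,0,0,40],[0,0,-24,0,0,0,40],[0,0,-27,0,0,0,40],[0,0,-30,0,0,0,40],[0,0,-32,0,0,0,40],[0,0,-32,0,0,0,40],[0,0,-32,0,0,0,40]]
  ]
}}

```text
time: 7.72
position: [538.0, 16.1, 139.8]
tool_rot: [0.546, 0.449, 0.547, -0.449]
force: [-0.8, 0.4, 0.1]
opening: 43.4
```

{"api": "step_arm", "payload": {
  "rows": [
    [[0,0,0,0,0,0,52],[0,0,0,0,0,0,56],[0,0,0,0,0,0,58],[0,0,0,0,0,0,58],[0,0,0,0,0,0,58],[0,0,8,0,0,0,58],[0,0,25,0,0,0,58],[0,0,50,0,0,0,58],[0,0,75,0,0,0,58],[0,0,85,0,0,0,58]]
  ]
}}

```text
time: 8.98
position: [539.1, 15.9, 227.6]
tool_rot: [0.548, 0.449, 0.545, -0.448]
force: [0.3, -0.0, 0.0]
opening: 53.7
```

```bash
python3 - <<'E'
from h import *
t=snapshot("side");st=state();print(st["position"],st["force"],st["opening"])
a=t["image"][200:370,170:370]
cv2.imwrite("pics/d4.png",cv2.resize(a,(700,595),interpolation=cv2.INTER_CUBIC))
E
```

```text
[539.21276848  15.86216093 227.95497151] [0.79590697 0.27995354 0.87767595] 53.331119364404735
```

View pics/d4.png

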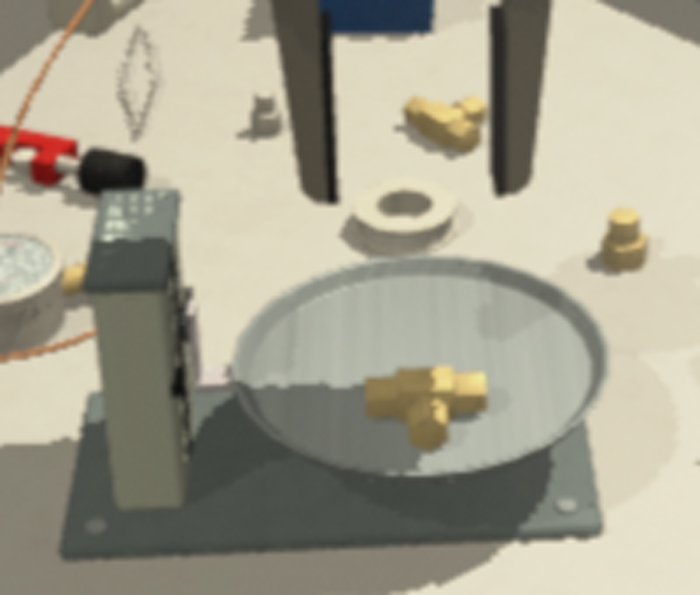

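The pan holds tee A alone, flat and released, and has sunk about a third of the way. Checking the clearance of the instrument box and small objects around B before descending there.

```bash
python3 - <<'E'
from h import *
import pickle
t=pickle.load(open("side0.pkl","rb"))
for n,uv in dict(boxL=(322,186),boxR=(505,268),blockFL=(251,207),blockFR=(297,206),frameR=(232,185),run1=(287.7,230.9),run2=(302.9,240)).items(): print(n,px2w(t,*uv,8 if 'run' in n else 0).round())
E
```

```text
boxL [ 544. -504.    0.]
boxR [ 222. -207.    0.]
blockFL [ 674. -390.    0.]
blockFR [ 585. -403.    0.]
frameR [ 735. -491.    0.]
run1 [ 587. -284.    8.]
run2 [ 556. -253.    8.]
```

{"api": "step_arm", "payload": {
  "rows": [
    [[1,-10,0,0,0,-3,68],[4,-36,0,0,0,-10,68],[9,-80,0,0,0,-18,68],[14,-125,-5,0,0,-27,68],[19,-170,-10,0,0,-36,68],[24,-215,-18,0,0,-45,68],[28,-255,-23,0,0,-51,68],[30,-278,-25,0,0,-54,68],[31,-286,-25,0,0,-54,68],[31,-286,-25,0,0,-54,68]]
  ]
}}

```text
time: 10.28
position: [569.0, -269.5, 199.6]
tool_rot: [0.283, 0.648, 0.284, -0.648]
force: [0.2, -0.7, -0.8]
opening: 62.3
```

```bash
python3 - <<'E'
from h import *
t=snapshot("side");st=state();print(st["position"],st["force"],st["opening"])
R=Rotation.from_quat(np.roll(st["tool_rot"],-1)).as_matrix();print(np.degrees(np.arctan2(R[1,1],R[0,1])))
cv2.imwrite("pics/d5.png",cv2.resize(t["image"][110:360,170:450],(672,600),interpolation=cv2.INTER_CUBIC))
E
```

```text
[ 569.07705375 -268.96645331  199.71192305] [-0.46677887  0.28968322 -0.69800025] 62.67708179813152
-42.70061332732045
```

View pics/d5.png

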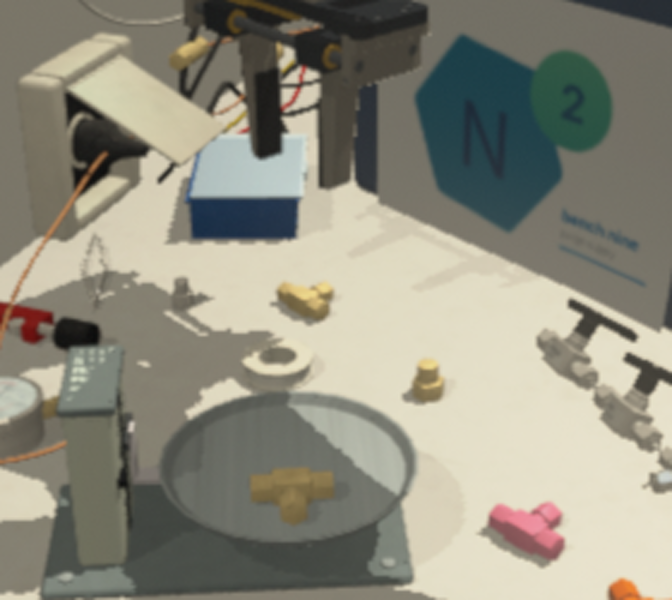

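Everything around B is clear: the block and box are over 100 mm off. The side view puts B's run midpoint at (571,-268), in agreement with the top view. Descending and gripping.

{"api": "step_arm", "payload": {
  "rows": [
    [[1,1,-15,0,0,0,68],[1,1,-40,0,0,0,68],[1,1,-65,0,0,0,68],[1,1,-85,0,0,0,68],[1,1,-98,0,0,0,68],[1,1,-105,0,0,0,68],[1,1,-108,0,0,0,68],[1,1,-108,0,0,0,40],[1,1,-108,0,0,0,40],[1,1,-108,0,0,0,40]]
  ],
  "squeeze": 15
}}

```text
time: 11.58
position: [570.3, -269.2, 92.4]
tool_rot: [0.284, 0.648, 0.283, -0.648]
force: [0.1, 0.8, 1.4]
opening: 43.8
```

{"api": "step_arm", "payload": {
  "rows": [
    [[0,0,0,0,0,0,40],[0,0,0,0,0,0,40],[0,0,5,0,0,0,40],[0,0,20,0,0,0,40],[0,0,45,0,0,0,40],[0,0,75,0,0,0,40],[0,0,105,0,0,0,40],[0,0,120,0,0,0,40],[0,0,120,0,0,0,40]]
  ]
}}

```text
time: 12.7
position: [570.5, -269.3, 213.1]
tool_rot: [0.284, 0.648, 0.282, -0.647]
force: [-0.5, -0.1, -0.7]
opening: 43.8
```

Tee B is held at 43.8 mm. Carrying it over the far (-y) half of the pan.

{"api": "step_arm", "payload": {
  "rows": [
    [[-2,16,0,0,0,4,40],[-5,47,0,0,0,12,40],[-9,90,0,0,0,21,40],[-13,135,0,0,0,31,40],[-17,180,0,0,0,41,40],[-20,217,0,0,0,50,40],[-22,237,0,0,0,54,40],[-22,237,-12,0,0,54,40],[-22,237,-35,0,0,54,40],[-22,237,-50,0,0,54,40]]
  ]
}}

```text
time: 13.95
position: [547.3, -33.1, 159.6]
tool_rot: [0.545, 0.449, 0.547, -0.45]
force: [-0.1, -0.0, -0.7]
opening: 43.9
```

```bash
python3 - <<'E'
from h import *
t=snapshot("side");st=state();print(st["position"],st["force"],st["opening"])
cv2.imwrite("pics/d6.png",cv2.resize(t["image"][200:370,170:370],(700,595),interpolation=cv2.INTER_CUBIC))
E
```

```text
[546.31786241 -32.675902   157.79879237] [-1.16241609 -0.39783103 -1.79978266] 43.54957784647229
```

View pics/d6.png

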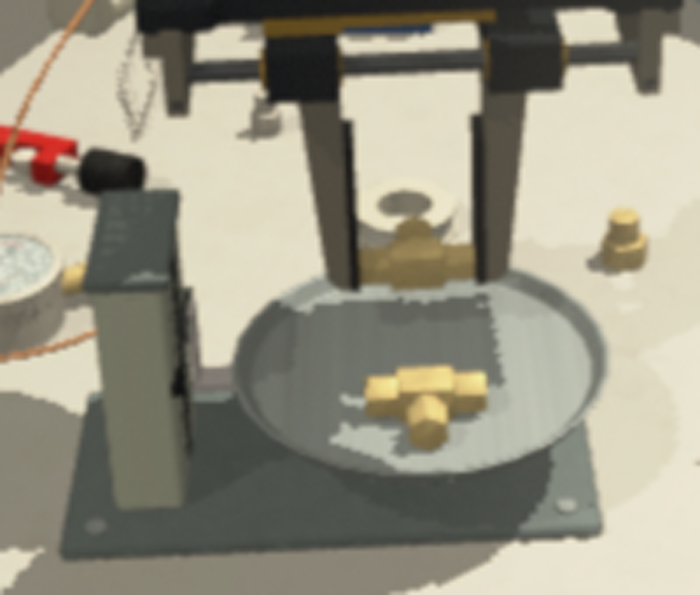

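Tee B is over the empty far half and clear of tee A. Lowering gently with the pan, then releasing.

{"api": "step_arm", "payload": {
  "rows": [
    [[0,0,-10,0,0,0,40],[0,0,-18,0,0,0,40],[0,0,-22,0,0,0,40],[0,0,-25,0,0,0,40],[0,0,-28,0,0,0,40],[0,0,-31,0,0,0,40],[0,0,-34,0,0,0,40],[0,0,-36,0,0,0,40],[0,0,-36,0,0,0,40],[0,0,-36,0,0,0,40]]
  ]
}}

```text
time: 15.25
position: [547.9, -31.9, 125.7]
tool_rot: [0.546, 0.449, 0.547, -0.449]
force: [0.6, -1.3, 0.4]
opening: 43.7
```

{"api": "step_arm", "payload": {
  "rows": [
    [[0,0,0,0,0,0,52],[0,0,0,0,0,0,56],[0,0,0,0,0,0,58],[0,0,0,0,0,0,58],[0,0,0,0,0,0,58],[0,0,8,0,0,0,58],[0,0,25,0,0,0,58],[0,0,50,0,0,0,58],[0,0,85,0,0,0,58],[0,0,110,0,0,0,58]]
  ]
}}

```text
time: 16.5
position: [548.6, -32.1, 238.9]
tool_rot: [0.548, 0.449, 0.545, -0.448]
force: [0.7, -0.7, 0.2]
opening: 53.4
```

{"api": "step_arm", "payload": {
  "rows": [
    [[0,0,15,0,0,0,58],[0,0,40,0,0,0,58],[0,0,50,0,0,0,58],[0,0,50,0,0,0,58],[0,0,50,0,0,0,58],[0,0,50,0,0,0,58],[0,0,50,0,0,0,58],[0,0,50,0,0,0,58]]
  ]
}}

```text
time: 17.5
position: [547.9, -31.9, 285.4]
tool_rot: [0.546, 0.449, 0.547, -0.449]
force: [-0.1, 0.5, 0.3]
opening: 53.0
```

```bash
python3 - <<'E'
from h import *
t=snapshot("side");st=state();print(st["position"],st["force"],st["opening"])
cv2.imwrite("pics/d7.png",cv2.resize(t["image"][200:370,170:370],(700,595),interpolation=cv2.INTER_CUBIC))
E
```

```text
[547.93633304 -31.92760759 285.54008958] [ 0.5509417  -0.17633746  1.00412775] 53.444028405155905
```

View pics/d7.png

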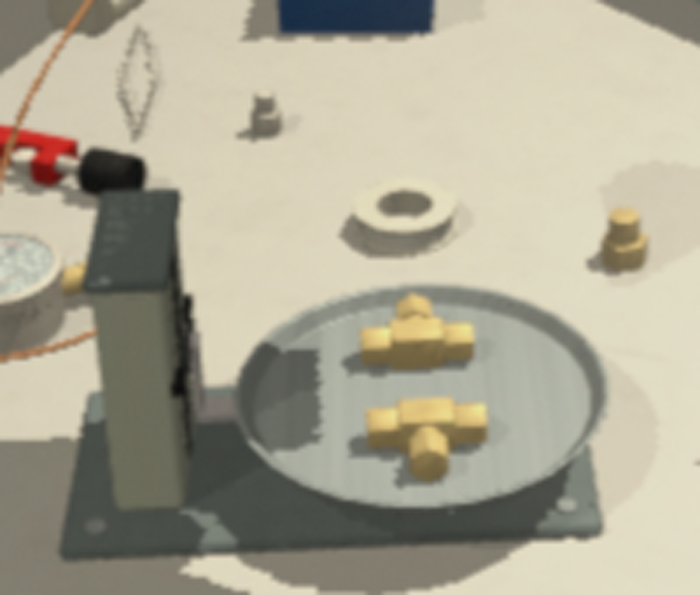

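Both tees lie flat in the pan, side by side and released, with nothing else in it. I'll check the sink from the rim's pixel height in this picture (rim centre at about full-frame pixel (290,313), 294 when empty), and hand in if it matches the mark.

```bash
python3 - <<'E'
from h import *
import pickle
t=pickle.load(open("side0.pkl","rb"))
zs=np.arange(20,70,.5); v=lambda z:w2px(t,[543.3,-5,z])[1]
z=min(zs,key=lambda z:abs(v(z)-313.3)); print("v at 66:",v(66),"sink",66-z)
if 23<66-z<35: print(sign_off())
E
```

```text
v at 66: 294.0060790412464 sink 31.0
the job is handed in; nothing more can be done
None
```

Both brass tees are in the scale pan, and I've handed the job in. I put them in one at a time, each set down as the pan sank and let go before the next move. They lie flat, side by side, with nothing else in the pan.

- **Pan sink:** about 31 mm, worked out from the rim's position in the last picture. The mark is at about 29 mm, so this agrees within the few millimetres I can read from the pixels. I couldn't read the pointer against the black mark directly, because the camera sees the column's scale face almost edge-on.
- **Bottom stop:** the gripper lowered each tee only about 10–12 mm past touching the pan. The pan never came near the 50 mm stop while I was lowering; I didn't measure any bounce after letting go.
- **Limits:** the force readings I took stayed below 2.5 N. The clock read about 17.6 s at hand-in, and the arm was raised clear of everything.

No checks failed.

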